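# Back off the ratchet stop of a spice rack

## Robot

A 6-joint arm with a two-finger parallel gripper is mounted at the origin on a cart in front of the work surface, level with it; the furniture and walls round the work are solid. World frame = base frame: x ahead of the robot, y to its left, z up, the work surface at z = 0. Lengths are in mm, angles in rad, forces in N, time in s.
With the tool pointing down it reaches from about 225 to 875 mm from the base axis. Payload 3.4 kg.
Tool frame: the origin (TCP) lies midway between the tips of the shut fingers; the grasp point (between the pads) lies 19 mm behind it; z points along the fingers, y is the line along which they close (so a half turn about z gives the same grasp; the last joint's range is limited). The gripper opens to 85 mm and grips with 20 to 120 N. Pads are 22 mm wide; open, the fingers measure 114 mm over their backs; the gripper's body (76 mm by 85 mm) begins 54 mm behind the grasp point. The pads swing forward as they close: fully open they stand 13 mm farther back than shut.
Start: joints at [1.046, 0.276, 1.505, -0, 1.361, -0.121], TCP at [225.946, 528.783, 231.328] pointing down, gripper open.
Joint ranges: [-2.89, 2.89], [-0.75, 2.08], [0.22, 2.7], [-1.18, 4.32], [0.11, 2.71], [-2.7, 2.7]. Speed limits (rad/s): [2.57, 2.57, 3.14, 3.14, 3.14, 3.14].

## Interface

Orientations are given as a unit quaternion [x, y, z, w].
In Python, from cell import * gives the robot as it stands.
- The arm moves only by the tool apply_moves, never from a script. Its arguments are lists of equal length, an entry for each row: "linear": the shift along the tool's x, y, z in m, a list of three; "yaw": the turn about the tool's z in degrees. A call has 1 to 10 rows; each row shifts and turns the commanded pose from where the row before left it, along the tool's axes as they then stand; what a row does not reach is not made up. A row lasts 1/12 s, in which the tool goes at most 41.7 mm and 7.16 degrees, less where a joint would pass 70% of its speed; a pose out of reach is approached as far as the arm can. A call is refused whole if a number of a shift passes 0.0417 or a number of a turn 7.16, either way. A call with a gripper value outside its range is refused whole. "hand" is the closure, from 0 (fully open) to 1 (shut), set as the call begins (left out, the last holds). The fingers move at their own pace and stop on an object; "squeeze" is the grip in N (left out, the last holds). Time passes only in rows, so rows that do not move let the fingers close. It gives the time, the measured TCP pose, the force, the opening and the grip force at its end, in the units of the state.
- get_obs(): the state, without advancing time (a new reading comes with each control period).
- get_image(name): name is "scene" or "top" or "wrist"; returns a dict with "image" (400x640x3 uint8, red, green, blue), "camera_matrix" (3x3 intrinsics, pixels), "T" (4x4, takes a point from camera to world coordinates). Camera axes: x right, y down, z forward; pixel columns grow to the right and rows downward; lengths in mm; the calibration is good to about 2 mm. The wrist camera is an equidistant fisheye: a pixel r from the principal point sees the ray r / f radians off the axis. A picture is of the moment at which its call begins. There is no depth.
- finish_job(): hands the job in; it is judged then, once.
The state is a dict: "clock": time; "qpos": joint angles; "joint_velocities": joint speeds; "joint_torque": joint torques, N m; "eef_pos": TCP position; "eef_rot": TCP orientation; "force": force on the tool from outside, world axes, zero at the start; "wrist_torque": the same for the moment, N m; "gripper_width": opening from 0.0 (shut) to 1.0 (fully open); "grip_force": force on a finger pad.
Only numpy, scipy, OpenCV 4.12 (cv2) and the standard library are available. Lean on these libraries where they do the work, as an engineer would, in place of code of your own. Each camera call takes 0.05 s, during which the arm holds its last target. There are 200 camera calls.

## Task

Make room in the spice rack: press the release lever of its ratchet stop down with the fingertips and, keeping it pressed, push the sliding stop back along the bar, away from the jar, until it is fully back against the end block. Then let go and move clear. Only press and push: do not lift, shift or knock over the jar in the rack or the tin and cup standing near it.

Things in the scene. Friction and masses are not known exactly. Their poses are not given: they have to be found in the camera images.
- rack: Wooden spice rack fixed to the worktop, 112 (x) by 267 mm (y). Origin at the worktop, 150 mm from its -y end; base board's top 40 mm up. A toothed steel bar, tooth tips at height 83 mm, runs along rack y at x = -36 mm, on the robot's side. At +y (left) an end plate, 104 mm high, with a jar beside it behind the bar; at -y an end block, 90 mm high. A black sliding stop rides on the bar.
- stop (a joint): Place of the sliding stop along the bar (m), growing as it goes back along rack -y, away from the jar; 0.129 = fully back against the end block (limit). Starts at 0.015 to 0.075. The ratchet lets it slide towards the jar but locks it (within 10 mm) against going back unless the release lever is held pressed; then it slides with about 2 N.
- release (a joint): Angle of the steel release lever (rad): 0 at rest (a spring returns it), 0.60 fully pressed (limit). The pawl is clear of the teeth above about 0.17; at 0.38 the pad is level. It hinges on the stop, 88 mm above the worktop, 22 mm to the rack -y side of the push wall's face.
- release_pad (a point): Centre of the top of the lever's pad, a steel plate 20 mm (rack x) by 46 mm that travels with the stop. At rest it slopes up to rack +y, free end 120 mm above the worktop. Press straight down (3 to 8 N) just to the +y side of the push wall: with the fingertip 102 mm above the worktop (5 mm higher or 4 mm lower also does) the pad is level and the ratchet free.
- push_face (a point): Centre of the face of the push wall, a black upright cross piece of the stop, 40 mm wide (rack x), 10 mm thick, 116 to 146 mm above the worktop. The face looks to rack +y, over the pad; a finger pressing the pad pushes it towards rack -y to move the stop. The point is 130 mm up, over the middle of the bar. The stop's jar plate, behind the bar, is only 96 mm high.
- jar: Spice jar, 41 mm in diameter, 105 mm high, standing loose in the rack between its end plate and the sliding stop, behind the bar. Origin at the centre of its underside. To be left alone.
- tin: Food tin, 76 mm in diameter, 110 mm high, standing on the worktop behind the rack. Origin at the centre of its underside. To be left alone.
- cup: Blue cup, 84 mm across the rim, 119 mm high, standing on the front strip of the worktop, right of the rack. Origin at the centre of its underside. To be left alone.

How it is judged:
By the outcome, as a careful person would: the job done as asked, in the order asked, and still so for the second after the job is handed in, with the robot touching nothing.
It also fails if it takes over 38 s, if anything falls off the work surface, if the arm or the gripper's body presses on something with over 40 N, if the wrist force passes 120 N, or if a joint passes its speed limit or range.

## Working session

There is one attempt and no reset: what is moved stays moved. The work goes in short steps, Python scripts to look and compute and a tool call to move; the robot and the scene stay as the last step left them, time stands still between calls to the robot, and variables do not carry over. Pictures are saved under pics/ and viewed, at most 10 in all, crops included, and the job is handed in when it is done.

Besides the shell and the picture viewer there is one more tool, called after "Request:" as a command line: name --pt "numbers of a row" for each row, then --argument value for the rest. apply_moves: Moves the arm, as the interface text tells. Its arguments: {"type":"object","properties":{"linear":{"type":"array"},"yaw":{"type":"array"},"hand":{"type":"number"},"squeeze":{"type":"number"}},"required":["linear","yaw"]}

```bash
mkdir -p pics && cat > h.py <<'E'
from cell import *
import numpy as np, cv2
def snap(n,f):
    d=get_image(n); cv2.imwrite(f'pics/{f}.png',d['image'][:,:,::-1]); np.savez(f'pics/{f}.npz',K=d['camera_matrix'],T=d['T'],image=d['image'])
def load(f): return np.load(f'pics/{f}.npz')
def ray(d,u,v):
    r=np.linalg.inv(d['K'])@[u,v,1]; return d['T'][:3,3], d['T'][:3,:3]@r
def onz(d,u,v,z):
    o,r=ray(d,u,v); return o+r*(z-o[2])/r[2]
def proj(d,p):
    q=np.linalg.inv(d['T'])@[*p,1]; q=d['K']@q[:3]; return q[:2]/q[2]
def tri(d1,p1,d2,p2):
    o1,r1=ray(d1,*p1);o2,r2=ray(d2,*p2)
    s=np.linalg.lstsq(np.c_[r1,-r2],o2-o1,rcond=None)[0]
    a=o1+s[0]*r1;b=o2+s[1]*r2; return (a+b)/2,np.linalg.norm(a-b)
E
python3 -c "
from h import *
snap('scene','s1');snap('top','t1')
for f in('s1','t1'): print(load(f)['K'],load(f)['T'].round(3))
o=get_obs();print(o)"
```

```text
[[493.80588612   0.         328.11955589]
 [  0.         493.80588612 196.69375997]
 [  0.           0.           1.        ]] [[ 8.39000e-01 -3.98000e-01  3.71000e-01  1.46177e+02]
 [-5.44000e-01 -5.94000e-01  5.93000e-01 -6.93724e+02]
 [-1.60000e-02 -6.99000e-01 -7.15000e-01  9.70815e+02]
 [ 0.00000e+00  0.00000e+00  0.00000e+00  1.00000e+00]]
[[377.59347644   0.         316.43029042]
 [  0.         377.59347644 204.29618004]
 [  0.           0.           1.        ]] [[ 2.20000e-02 -9.93000e-01  1.14000e-01  4.73016e+02]
 [-1.00000e+00 -2.20000e-02 -4.00000e-03  1.91690e+01]
 [ 7.00000e-03 -1.14000e-01 -9.93000e-01  1.13681e+03]
 [ 0.00000e+00  0.00000e+00  0.00000e+00  1.00000e+00]]
{'clock': 0.1, 'qpos': array([ 1.04596579e+00,  2.76547359e-01,  1.50602128e+00,  3.14632387e-07,
        1.36073083e+00, -1.20991609e-01]), 'joint_velocities': array([ 0.00016451,  0.0003923 , -0.003255  ,  0.00032021, -0.00042124,
       -0.00066564]), 'joint_torque': array([ 2.58161548e-03, -4.17696011e+01, -2.46406603e+01, -2.23864222e-04,
        5.83048241e-03,  2.47849408e-05]), 'eef_pos': array([225.70140966, 528.32147117, 230.5114565 ]), 'eef_rot': array([ 2.00550124e-01,  9.79683071e-01, -8.09249331e-04, -2.70955892e-04]), 'force': array([ 0.36786452,  0.48783026, -0.48685713]), 'wrist_torque': array([ 0.01125492, -0.00266443, -0.00701688]), 'grip_force': 0.0, 'gripper_width': 0.9978752054270865}
```

View pics/s1.png

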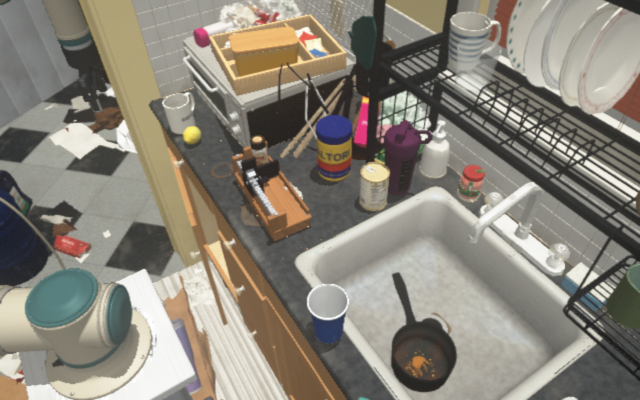

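View pics/t1.png

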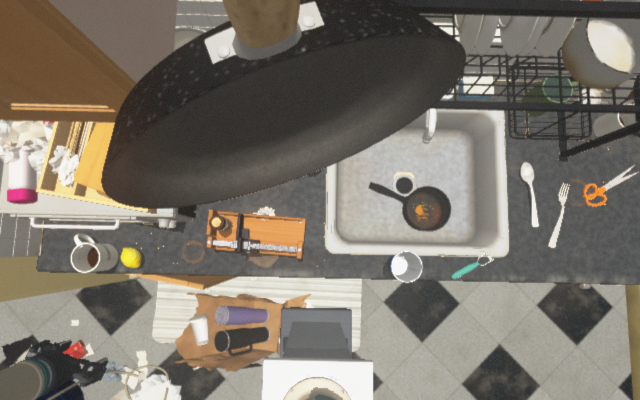

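```bash
python3 -c "
from h import *
a=load('s1')['image'][125:245,220:320,::-1]; b=load('t1')['image'][195:270,195:320,::-1]
a=cv2.resize(a,None,fx=5,fy=5,interpolation=2);b=cv2.resize(b,None,fx=6,fy=6,interpolation=2)
cv2.imwrite('pics/sc.png',a);cv2.imwrite('pics/tc.png',b)"
```

```text
(no output)
```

View pics/sc.png

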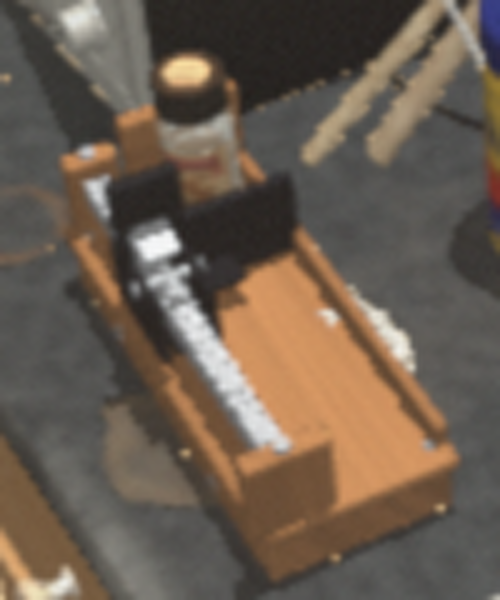

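View pics/tc.png

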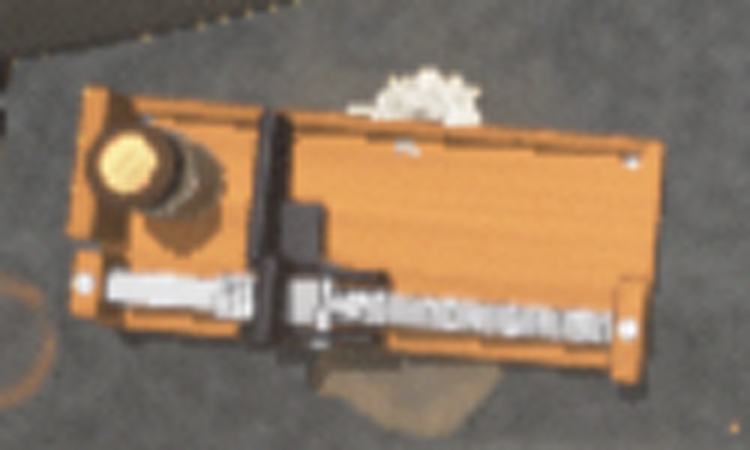

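```bash
cat > m.py <<'E'
from h import *
s=load('s1');t=load('t1')
S=lambda x,y:(220+(x+.5)/5-.5,125+(y+.5)/5-.5)
T=lambda x,y:(195+(x+.5)/6-.5,195+(y+.5)/6-.5)
for n,a,b in[('screwL',(87,152),(85,285)),('jartop',(190,70),(128,163)),('wall top mid',(142,177),(262,300)),('plate far -y corner base z40',(457,462),(660,140))]:
    p,e=tri(s,S(*a),t,T(*b));print(n,p.round(1),round(e,1))
B=onz(t,*T(628,330),90);print('screwR z90',B.round(1))
for z in(90,104):print('screwL',z,onz(t,*T(85,285),z).round(1))
for q in[(250,262),(250,342),(275,262),(275,345)]:print('wall146',q,onz(t,*T(*q),146).round(1))
print('base rear -y z55',onz(t,*T(663,142),55).round(1),'block front -y z90',onz(t,*T(640,383),90).round(1),'plate rear +y z104',onz(t,*T(84,87),104).round(1), 'plate front',onz(t,*T(68,315),90).round(1))
E
python3 m.py
```

```text
screwL [482.5 308.8  90.2] 0.7
jartop [536.1 277.8 143.8] 1.8
wall top mid [477.5 217.1 141.6] 1.2
plate far -y corner base z40 [558.6  48.9  30.6] 1.8
screwR z90 [467.1  59.4  90. ]
screwL 90 [482.2 309.   90. ]
screwL 104 [482.1 305.1 104. ]
wall146 (250, 262) [493.2 222.4 146. ]
wall146 (250, 342) [458.7 220.8 146. ]
wall146 (275, 262) [493.5 211.6 146. ]
wall146 (275, 345) [457.7 210.  146. ]
base rear -y z55 [556.5  46.4  55. ] block front -y z90 [443.1  53.3  90. ] plate rear +y z104 [572.1 310.5 104. ] plate front [468.4 316.1  90. ]
```

```bash
python3 -c "
from h import *
for f in('s1','t1'):
  d=load(f)
  for p in[(226,528,230),(226,528,330),(0,0,0),(226,528,0)]:print(f,p,proj(d,p).round())
snap('wrist','w1')"
```

```text
s1 (226, 528, 230) [103. 105.]
s1 (226, 528, 330) [89. 71.]
s1 (0, 0, 0) [100. 349.]
s1 (226, 528, 0) [130. 170.]
t1 (226, 528, 230) [ 91. 351.]
t1 (226, 528, 330) [ 62. 364.]
t1 (0, 0, 0) [317. 415.]
t1 (226, 528, 0) [137. 329.]
```

View pics/w1.png

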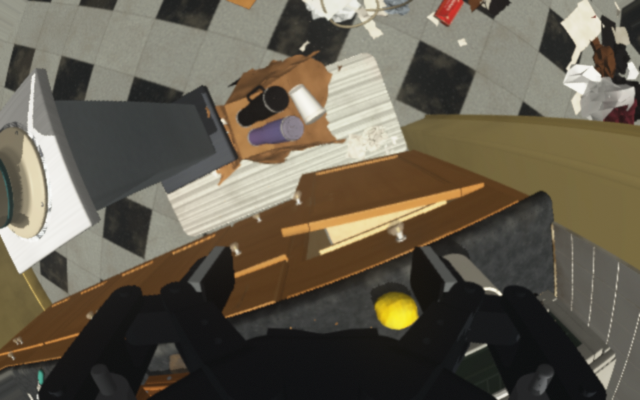

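Request:
apply_moves --pt "0 0 0" --pt "0 0 0" --pt "0 0 0" --pt "0 0 0" --pt "0 0 0" --pt "0 0 0" --pt "0 0 0" --pt "0 0 0" --pt "0 0 0" --pt "0 0 0" --yaw '[7.04,7.04,7.04,7.04,7.04,7.04,7.04,7.04,7.04,7.04]' --hand 1

```text
clock: 0.98
eef_pos: [225.9, 528.6, 230.9]
eef_rot: [0.731, 0.683, -0.0, 0.0]
force: [-0.4, -0.4, -0.4]
gripper_width: -0.003
grip_force: 0.0
```

Request:
apply_moves --pt "-0.03 0 0" --pt "-0.04 0 0" --pt "-0.04 0 0" --pt "-0.04 0 0" --pt "-0.04 0 0" --pt "-0.04 0 0" --pt "-0.03 0 0" --pt "-0.016 0 0" --pt "0 0 0" --yaw '[0,0,0,0,0,0,0,0,0]'

```text
clock: 1.73
eef_pos: [207.6, 250.1, 231.1]
eef_rot: [0.73, 0.684, -0.001, 0.001]
force: [-1.3, -0.1, 0.5]
gripper_width: 0.001
grip_force: 0.0
```

Request:
apply_moves --pt "0 0.03 0" --pt "0 0.04 0" --pt "0 0.04 0" --pt "0 0.04 0" --pt "0 0.04 0" --pt "0 0.04 0" --pt "0 0.03 0" --pt "0 0.008 0" --pt "0 0 0" --pt "0 0 0" --yaw '[0,0,0,0,0,0,0,0,0,0]'

```text
clock: 2.57
eef_pos: [475.7, 237.3, 230.4]
eef_rot: [0.729, 0.685, -0.001, -0.001]
force: [-0.5, 0.1, -0.1]
gripper_width: -0.001
grip_force: 0.0
```

Request:
apply_moves --pt "0 0.001 0.03" --pt "0 0 0.035" --pt "0 0 0.015" --pt "0 0 0" --yaw '[0,0,0,0]'

```text
clock: 2.9
eef_pos: [472.4, 236.3, 147.9]
eef_rot: [0.728, 0.685, -0.004, -0.002]
force: [-1.6, -0.0, -0.1]
gripper_width: -0.001
grip_force: 0.0
```

```bash
python3 -c "
from h import *
snap('scene','s2');snap('top','t2')
a=load('s2')['image'][75:225,210:340,::-1]; b=load('t2')['image'][185:285,195:320,::-1]
a=cv2.resize(a,None,fx=3.9,fy=3.9,interpolation=2);b=cv2.resize(b,None,fx=2.4,fy=2.4,interpolation=2)
c=np.zeros((585,800,3),np.uint8);c[:a.shape[0],:a.shape[1]]=a[:585];c[:240,500:800]=b[:240,:300]
cv2.imwrite('pics/c2.png',c)
print(get_obs()['eef_pos'])"
```

```text
[476.03255685 237.26237402 151.77837843]
```

View pics/c2.png

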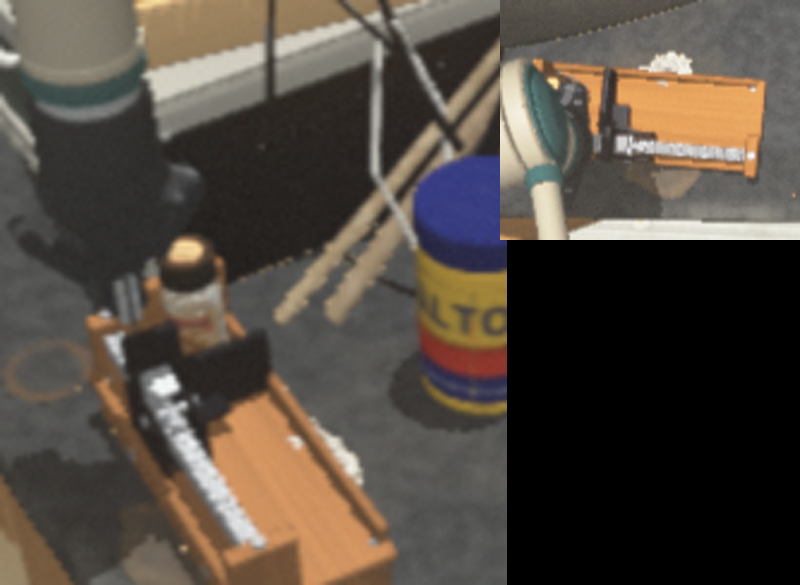

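Request:
apply_moves --pt "0 0 0.012" --pt "0 0 0.01" --pt "0 0 0.01" --pt "0 0 0.006" --pt "0 0 0" --yaw '[0,0,0,0,0]'

```text
clock: 3.42
eef_pos: [477.9, 237.9, 113.5]
eef_rot: [0.729, 0.685, 0.001, -0.0]
force: [0.1, 1.0, 1.0]
gripper_width: 0.0
grip_force: 0.4
```

Request:
apply_moves --pt "0 0 0.005" --pt "0 0 0.005" --pt "0 0 0.001" --pt "0 0 0" --pt "0 0 0" --yaw '[0,0,0,0,0]'

```text
clock: 3.83
eef_pos: [478.1, 236.7, 102.5]
eef_rot: [0.729, 0.685, 0.0, 0.0]
force: [2.1, -0.2, 4.3]
gripper_width: -0.001
grip_force: 1.7
```

Request:
apply_moves --pt "-0.004 0 0" --pt "-0.005 0 0" --pt "-0.007 0 0" --pt "-0.008 0 0" --pt "-0.008 0 0" --pt "-0.008 0 0" --yaw '[0,0,0,0,0,0]'

```text
clock: 4.33
eef_pos: [474.9, 195.8, 102.4]
eef_rot: [0.729, 0.685, 0.0, 0.0]
force: [1.5, 2.8, 4.1]
gripper_width: -0.003
grip_force: 1.9
```

Request:
apply_moves --pt "-0.008 0 0" --pt "-0.008 0 0" --pt "-0.008 0 0" --pt "-0.008 0 0" --pt "-0.008 0 0" --pt "-0.008 0 0" --pt "-0.004 0 0" --yaw '[0,0,0,0,0,0,0]'

```text
clock: 4.92
eef_pos: [471.6, 143.7, 102.3]
eef_rot: [0.729, 0.685, -0.0, 0.0]
force: [1.9, 0.9, 3.7]
gripper_width: -0.001
grip_force: 1.9
```

Request:
apply_moves --pt "-0.003 0 0" --pt "-0.003 0 0" --pt "-0.002 0 0" --pt "-0.002 0 0" --yaw '[0,0,0,0]'

```text
clock: 5.25
eef_pos: [471.0, 134.9, 102.3]
eef_rot: [0.729, 0.685, -0.0, -0.0]
force: [2.3, 2.1, 3.4]
gripper_width: -0.0
grip_force: 1.9
```

Request:
apply_moves --pt "-0.002 0 0" --pt "-0.002 0 0" --pt "-0.002 0 0" --pt "-0.002 0 0" --yaw '[0,0,0,0]'

```text
clock: 5.58
eef_pos: [470.1, 127.3, 102.2]
eef_rot: [0.729, 0.685, -0.0, -0.001]
force: [0.5, 3.3, 4.8]
gripper_width: -0.003
grip_force: 2.3
```

Request:
apply_moves --pt "-0.002 0 0" --pt "-0.002 0 0" --pt "-0.001 0 0" --pt "0 0 0" --yaw '[0,0,0,0]'

```text
clock: 5.92
eef_pos: [470.1, 125.5, 102.4]
eef_rot: [0.73, 0.684, 0.002, -0.003]
force: [-0.0, 14.1, 3.6]
gripper_width: 0.002
grip_force: 2.1
```

Request:
apply_moves --pt "0.0015 0 0" --pt "0 0 -0.005" --pt "0 0 -0.01" --pt "0 0 -0.015" --pt "0 0 -0.03" --pt "0 0 -0.035" --pt "0 0 -0.035" --yaw '[0,0,0,0,0,0,0]'

```text
clock: 6.5
eef_pos: [468.2, 122.3, 231.9]
eef_rot: [0.728, 0.685, -0.003, -0.001]
force: [0.5, 0.4, -0.0]
gripper_width: 0.007
grip_force: 0.0
```

Request:
apply_moves --pt "0 -0.03 0" --pt "0 -0.04 0" --pt "0 -0.04 0" --pt "0 -0.04 0" --pt "0 -0.04 0" --pt "0 -0.02 0" --pt "0 0 0" --pt "0 0 0" --yaw '[0,0,0,0,0,0,0,0]'

```text
clock: 7.17
eef_pos: [259.4, 135.6, 231.8]
eef_rot: [0.728, 0.685, -0.001, 0.0]
force: [0.1, -0.1, 0.8]
gripper_width: -0.001
grip_force: 0.0
```

```bash
python3 -c "
from h import *
snap('scene','s3');snap('top','t3')
a=load('s3')['image'][125:245,220:340,::-1]; b=load('t3')['image'][195:270,195:320,::-1]
a=cv2.resize(a,None,fx=3,fy=3,interpolation=2);b=cv2.resize(b,None,fx=3.4,fy=3.4,interpolation=2)
c=np.zeros((360,800,3),np.uint8);c[:,:360]=a;c[:b.shape[0],370:370+b.shape[1]]=b
cv2.imwrite('pics/c3.png',c)
o=get_obs();print(o['clock'],o['eef_pos'],o['force'])"
```

```text
7.2667 [261.55027608 135.97696873 232.17394067] [ 0.54102749  0.19029656 -0.71802923]
```

View pics/c3.png

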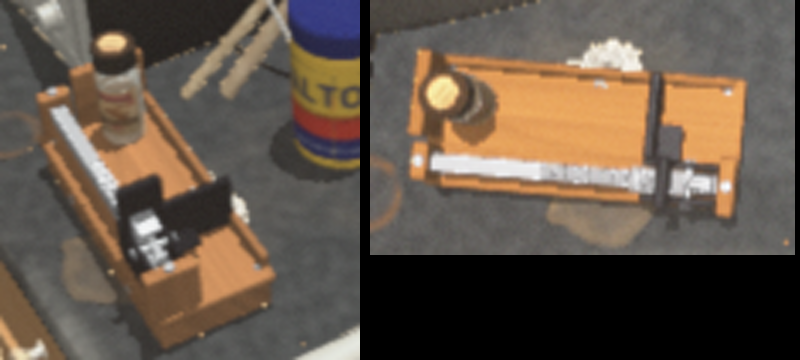

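The pictures show the stop's carriage up against the end block: its end is at about column 717 in the right-hand view, with the block next to it. The jar is unmoved and the arm is clear.

```bash
python3 -c "
from cell import *
print(finish_job())"
```

```text
the job is handed in; nothing more can be done
None
```

I pressed the release lever and pushed the stop about 105 mm back until it came up hard against the end block, then lifted clear and handed the job in at about 7 s; the jar looked unmoved in the last pictures, and the path kept clear of the tin and cup.

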